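# Ready the bench scale to weigh slip

## Robot

A 6-joint arm with a two-finger parallel gripper is mounted at the origin on the work surface. World frame = base frame: x ahead of the robot, y to its left, z up, the work surface at z = 0. Lengths are in mm, angles in rad, forces in N, time in s.
With the tool pointing down it reaches from about 350 to 775 mm from the base axis. Payload 7.3 kg.
Tool frame: the origin (TCP) lies on the centre line of the jaws, within the pads' length; the fingertips stand 17 mm ahead of it and the grasp point (between the pads) lies 2 mm behind it; z points along the fingers, y is the line along which they close (so a half turn about z gives the same grasp; the last joint's range is limited). The gripper opens to 92 mm and grips with 3 to 60 N. Pads are 19 mm wide; open, the fingers measure 130 mm over their backs; the gripper's body (75 mm by 190 mm) begins 47 mm behind the grasp point.
Start: joints at [-1.494, 0.342, 1.524, -0, 1.275, -0.146], TCP at [116.026, -512.036, 243.741] pointing down, gripper open.
Joint ranges: [-2.53, 2.53], [-0.77, 2.02], [0.04, 2.7], [-1, 4.14], [0.28, 2.66], [-3.11, 3.11]. Speed limits (rad/s): [2.57, 2.57, 3.14, 3.14, 3.14, 3.14].

## Interface

Orientations are given as [roll, pitch, yaw] about the fixed x, y, z axes, in that order (R = Rz(yaw) Ry(pitch) Rx(roll)).
In Python, from plant import bot gives the robot as it stands. The module is installed in compiled form; this text tells all that it offers.
- The arm moves only by the shell command python3 -m pendant 'ROWS'. ROWS is JSON, a list of rows, each a list of 3 entries, a list of its own where there are three numbers: the shift along the world's x, y, z as a fraction of full scale, then the turn, a rotation vector about the world's x, y, z as a fraction of full scale, then the opening, from -1 (shut) to 1 (fully open), so that 0 is half open. In form: [[[tx, ty, tz], [rx, ry, rz], claw], ...]. A call has exactly 10 rows; each row shifts and turns the commanded pose from where the row before left it; what a row does not reach is not made up. Full scale, the value 1, is 30 mm for a shift and 0.12 rad for a turn. A row lasts 1/12 s, in which the tool goes at most 41.7 mm and 7.16 degrees, less where a joint would pass 70% of its speed; a pose out of reach is approached as far as the arm can. A call with a number of a shift or a turn outside -1 to 1 is refused whole. A call with a gripper value outside its range is refused whole. The fingers move at their own pace and stop on an object; the grip force is fixed at half the most. Time passes only in rows, so rows that do not move let the fingers close, or fill a call up. It gives the time, the measured TCP pose, the force, the opening and the grip force at its end, in the units of the state.
- bot.get_obs(): the state, without advancing time (a new reading comes with each control period).
- bot.capture(name): name is "scene" or "top" or "wrist"; returns the picture (400x640x3 uint8, blue, green, red); there is no depth.
- bot.camera_params(name): a dict with "fovy" (degrees; the focal length in pixels is half the picture's height over the tangent of half this angle, whatever the lens; pixels are square), "cx", "cy" (the principal point, pixels), "camera_from_world" (4x4, takes a point from world to camera coordinates). Camera axes: x right, y down, z forward; pixel columns grow to the right and rows downward; lengths in mm; the calibration is good to about 2 mm. A picture is of the moment at which its call begins: read the wrist's pose just before it. camera_params takes no time and is no camera call; for the wrist camera it gives the pose at the moment of the call.
- bot.close_job(): hands the job in; it is judged then, once.
The state is a dict: "time": time; "joint_positions": joint angles; "dq": joint speeds; "tau": joint torques, N m; "tool_pos": TCP position; "tcp_rot": TCP orientation; "contact_force": force on the tool from outside, world axes, zero at the start; "moment": the same for the moment, N m; "grip_width": finger opening in mm; "finger_force": force on a finger pad.
Only numpy, scipy, OpenCV 4.12 (cv2) and the standard library are available. Lean on these libraries where they do the work, as an engineer would, in place of code of your own. Each camera call takes 0.05 s, during which the arm holds its last target. There are 200 camera calls.

## Task

The empty measuring cup already stands on the bench scale, ready for a slip density check. With closed fingers, switch the scale on by pressing the far end of its rocker all the way down, then hold the round unit key right down for a full second so that it goes over to grams, then press the wide tare bar right down to zero out the cup. Keep off the square print key and the pan, press lightly, and leave the scale, the cup and everything else on the table standing where they are.

Things in the scene. Friction and masses are not known exactly. Their poses are not given: they have to be found in the camera images.
- scale: Grey bench scale facing the robot, turned up to 0.35 rad, loose on four rubber feet, 4.5 kg, 340 (x) by 300 (y) by 84 mm high. Origin: centre of its underside, on the table; z up, x from the user's side to the rear, y to the user's left. Panel at the front, steel pan on top behind it.
- panel (a point): Centre of the scale's front control panel, 124 mm deep, sloping up away from the user at 10 degrees (surface 41 to 63 mm high); z points out of it. In one row from the user's left to right: wide black tare bar, small round unit key, small square print key, bigger black rocker switch. The blank display lies behind the row, the pan 63 mm behind this point.
- pan: Flat stainless weighing pan of the scale, 214 by 280 mm, 4 mm thick, top face 84 mm above the table. Origin at the centre of its underside, 60 mm behind the scale's origin. Not to be leaned on (2 N at most).
- rocker (a joint): Rocker switch in rad: 0 = off (far end up, near end down, the start), 0.34 = fully on (far end down, near end up). It is held by friction and stays wherever it is left, so it must be pushed all the way over; about 1.5 N at the far end moves it, 6 N takes it over.
- rocker_far (a point): Point on top of the rocker's far paddle, 14 mm from its hinge; moves with it. Rocker 36 mm long (front to rear), 26 mm wide: two 18 mm paddles in a shallow V, hinged midway along the scale's y. From off to on this point sinks 5 mm (10.5 to 6 mm above the panel; bezel 3 mm high). Press straight down here: a finger that also bears on the near paddle cannot flip it fully.
- unit_key (a joint): Travel of the round unit key into the panel in m: 0 = up, 0.004 = right down. Spring return, 1.2 N to start, 3.6 N fully down.
- unit_key_top (a point): Centre of the top face of the round unit key, diameter 19 mm, standing 7 mm proud of the panel when up (3 mm when right down); 65 mm from the centre of the tare bar, 55 mm from that of the print key. Moves with the key. Its z points out of the panel.
- tare_bar (a joint): Travel of the tare bar into the panel in m: 0 = up, 0.004 = right down. Spring return, 1.4 N to start, 4.2 N fully down; it does not tip.
- tare_bar_top (a point): Centre of the top face of the tare bar, 62 mm wide (scale's y) by 20 mm, standing 7 mm proud of the panel when up (3 mm when right down). Moves with the bar. Its z points out of the panel.
- print_key (a joint): Travel of the square print key into the panel in m, as the unit key's. Not to be pressed.
- print_key_top (a point): Centre of the top face of the square print key, 19 by 19 mm, 7 mm proud; between the unit key and the rocker, 80 mm from the rocker's middle.
- cup: Empty white measuring cup standing on the pan, 85 mm high, 76 mm across the rim, loose, 70 g. Origin at the centre of its underside.
- tub: White tub full of slip, 110 mm across, 90 mm high, on the table to the left of the scale; loose. Origin at the centre of its underside.
- squeeze: White squeeze bottle with a nozzle, 56 mm across, 175 mm high, on the table to the right of the scale; loose. Origin at the centre of its underside.
- brush: Flat paint brush with a wooden handle, 180 mm long, 44 mm wide, 14 mm high, lying in front of the scale; loose. Origin under its ferrule.
- rib: Round wooden potter's rib, 84 mm across, 11 mm thick, lying in front of the scale; loose. Origin at the centre of its underside.
Not all that is in view belongs to the job. What is shaped like the cup but orange is not meant.

How it is judged:
By the outcome, as a careful person would: the job done as asked, in the order asked, and still so for the second after the job is handed in, with the robot touching nothing.
It also fails if it takes over 48 s, if anything falls off the work surface, if the arm or the gripper's body presses on something with over 40 N, if the wrist force passes 120 N, or if a joint passes its speed limit or range.

## Working session

There is one attempt and no reset: what is moved stays moved. The work goes in short steps, Python scripts to look and compute and a shell command to move; the robot and the scene stay as the last step left them, time stands still between calls to the robot, and variables do not carry over. Pictures are saved under pics/ and viewed, at most 10 in all, crops included, and the job is handed in when it is done.

```bash
mkdir -p pics; python3 - <<'E'
from plant import bot
import cv2,numpy as np
o=bot.get_obs();print(o['time'],o['tool_pos'],o['tcp_rot'],o['grip_width'],o['contact_force'])
for n in("scene","top"):
    cv2.imwrite(f"pics/{n}0.png",bot.capture(n));p=bot.camera_params(n);print(n,p['fovy'],p['cx'],p['cy'],np.round(p['camera_from_world'],3).tolist())
E
```

```text
0.0 [ 115.98331933 -511.64139603  243.05897705] [-3.14008210e+00 -2.10948500e-04  2.22778156e-01] 92.0575568599158 [ 0.48060825 -0.02682717 -0.5412691 ]
scene 56.278455614883114 319.2448214374367 200.6788208008766 [[0.225, 0.974, 0.008, -198.303], [0.641, -0.142, -0.754, -294.122], [-0.734, 0.175, -0.656, 1342.469], [0.0, 0.0, 0.0, 1.0]]
top 45.53597249461353 323.30884675941826 201.4500648310039 [[0.096, -0.995, -0.004, 12.427], [-0.97, -0.093, -0.224, 582.569], [0.222, 0.025, -0.975, 971.199], [0.0, 0.0, 0.0, 1.0]]
```

View pics/top0.png

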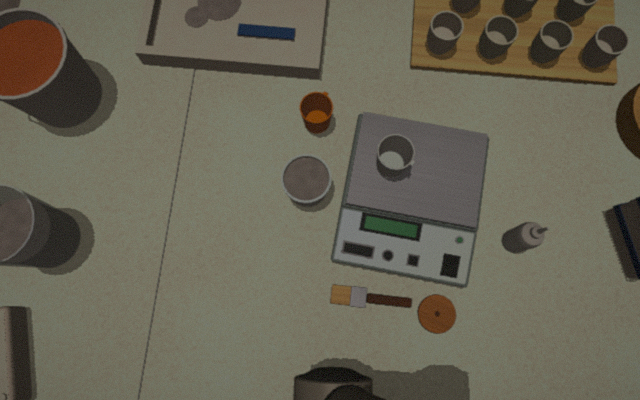

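View pics/scene0.png

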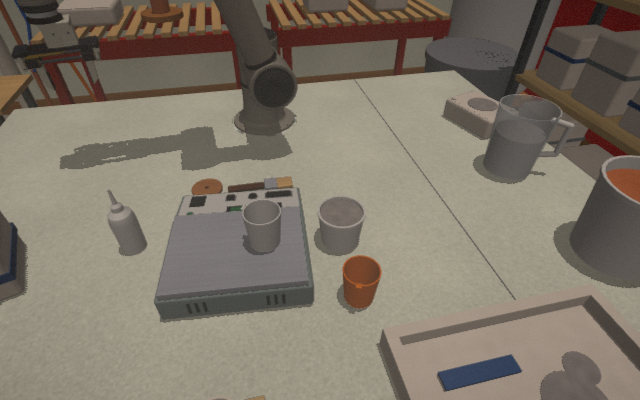

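The top view shows the tare bar near (358,250), unit key (388,255), print key (413,260) and rocker (451,265). The cup is on the pan at (395,153). The brush and rib lie in front of the scale, and in the scene view the key row is partly hidden by the cup.

```bash
cat > h.py <<'E'
import numpy as np,cv2
from plant import bot
def ray(p,uv):
    T=np.array(p['camera_from_world']);f=200/np.tan(np.radians(p['fovy']/2))
    d=T[:3,:3].T@np.array([(uv[0]-p['cx'])/f,(uv[1]-p['cy'])/f,1.]);return -T[:3,:3].T@T[:3,3],d
def onz(p,uv,z):
    c,d=ray(p,uv);return c+d*(z-c[2])/d[2]
def proj(p,X):
    T=np.array(p['camera_from_world']);f=200/np.tan(np.radians(p['fovy']/2));c=T[:3,:3]@X+T[:3,3]
    return c[:2]/c[2]*f+[p['cx'],p['cy']]
E
python3 - <<'E'
from h import *
im=cv2.imread('pics/top0.png');p=bot.camera_params('top')
g=im.max(2)
m=np.zeros_like(g);m[236:282,338:468]=(g[236:282,338:468]<85)*255
n,l,s,c=cv2.connectedComponentsWithStats(m)
for i in range(1,n):
    if s[i,4]>20: print(s[i],c[i].round(1),onz(p,c[i],58).round(1))
cv2.imwrite('pics/crop.png',cv2.resize(im[200:290,325:485],None,fx=5,fy=5,interpolation=cv2.INTER_CUBIC))
E
```

```text
[391 236  30   6  94] [409.1 237.5] [ 518.8 -123.5   58. ]
[456 237   7   6  32] [458.9 239.8] [ 524.  -230.4   58. ]
[342 242  32  16 352] [357.8 249.3] [482.9 -15.6  58. ]
[382 250  11  11  91] [387.4 254.9] [476.8 -79.6  58. ]
[440 253  21  25 388] [449.8 265.3] [ 467.4 -213.    58. ]
[407 254  12  13 118] [412.6 259.8] [ 471.5 -133.6   58. ]
[338 260 108  22 377] [389.2 271.5] [442.1 -85.5  58. ]
```

View pics/crop.png

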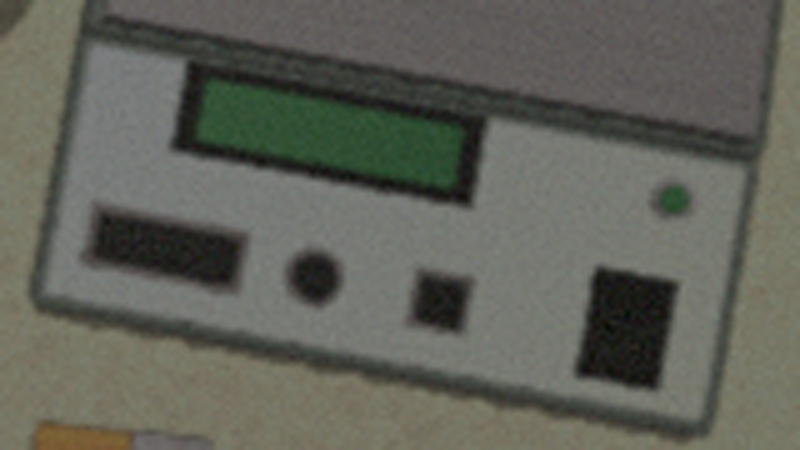

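```bash
R='[[0.52,0.62,0.07],[0,0,-0.125],-1]'; python3 -m pendant '[[[0.52,0.62,0.07],[0,0,-0.125],-1],[[0.52,0.62,0.07],[0,0,-0.125],-1],[[0.52,0.62,0.07],[0,0,-0.125],-1],[[0.52,0.62,0.07],[0,0,-0.125],-1],[[0.52,0.62,0.07],[0,0,-0.125],-1],[[0.52,0.62,0.07],[0,0,-0.125],-1],[[0.52,0.62,0.07],[0,0,-0.125],-1],[[0.52,0.62,0.07],[0,0,-0.125],-1],[[0.52,0.62,0.07],[0,0,-0.125],-1],[[0.52,0.62,0.07],[0,0,-0.125],-1]]'
python3 -m pendant '[[[0.52,0.62,0.07],[0,0,-0.125],-1],[[0.52,0.62,0.07],[0,0,-0.125],-1],[[0.52,0.62,0.07],[0,0,-0.125],-1],[[0.52,0.62,0.07],[0,0,-0.125],-1],[[0.52,0.62,0.07],[0,0,-0.125],-1],[[0.52,0.62,0.07],[0,0,-0.125],-1],[[0.52,0.62,0.07],[0,0,-0.125],-1],[[0.52,0.62,0.07],[0,0,-0.125],-1],[[0.52,0.62,0.07],[0,0,-0.125],-1],[[0.52,0.62,0.07],[0,0,-0.125],-1]]'
python3 - <<'E'
from h import *
o=bot.get_obs();p=bot.camera_params('wrist');im=bot.capture('wrist');cv2.imwrite('pics/w1.png',im);np.save('w1.npy',p,allow_pickle=True)
print(o['time'],o['tool_pos'],o['tcp_rot'],o['grip_width'],o['contact_force'],p['fovy'])
t=bot.camera_params('top');s=bot.camera_params('scene')
for n,X in(('tare',(482,-16,53)),('rock',(467,-213,53))):print(n,proj(p,np.array(X)))
for z in (40,100,175):print('bottle top',onz(t,(533,237),z),'scene',onz(s,(125,225),z))
# bottle nozzle-base triangulation: cap centre top (533,232) scene (119,212)
print(onz(t,(513,243),0),onz(s,(133,250),0))
E
```

```text
time: 0.93
tool_pos: [272.5, -324.8, 264.6]
tcp_rot: [-3.141, 0.0, 0.072]
contact_force: [0.2, -1.5, 0.6]
grip_width: 30.0
finger_force: 0.0
time: 1.77
tool_pos: [428.5, -138.9, 285.6]
tcp_rot: [-3.141, 0.001, -0.078]
contact_force: [-0.3, -1.1, 0.4]
grip_width: 0.2
finger_force: 0.0
1.7667 [ 428.48532499 -138.85271414  285.59148818] [-3.14142584e+00  6.09234004e-04 -7.78852039e-02] 0.19805184983445656 [-0.33411003 -1.05998199  0.44666076] 58.65179198591143
tare [197.74448403 127.03926942]
rock [389.24163609 126.60311757]
bottle top [ 548.74478567 -396.51191592   40.        ] scene [ 510.32801982 -381.27714843   40.        ]
bottle top [ 537.1377615  -371.13207685  100.        ] scene [ 578.79167229 -352.47542051  100.        ]
bottle top [ 522.6289813  -339.40727802  175.        ] scene [ 664.37123789 -316.47326061  175.        ]
[ 538.36048978 -368.28284435    0.        ] [ 556.02643442 -369.6317826     0.        ]
```

View pics/w1.png

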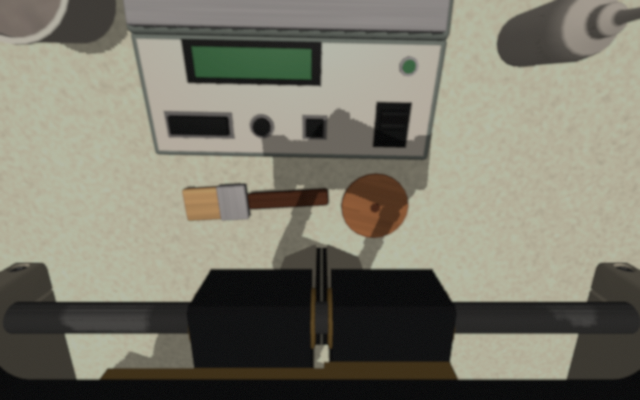

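The wrist view shows tare bar (199,125), unit key (262,126), print key (315,127) and rocker (393,124), all within a few pixels of the top-view prediction. Next I'll refine those points and combine the two views.

```bash
python3 - <<'E'
from h import *
p=np.load('w1.npy',allow_pickle=True).item();t=bot.camera_params('top')
im=cv2.imread('pics/w1.png');g=im.max(2)
m=np.zeros_like(g);m[98:150,160:418]=(g[98:150,160:418]<52)*255
m=cv2.morphologyEx(m,cv2.MORPH_CLOSE,np.ones((3,3)))
n,l,s,c=cv2.connectedComponentsWithStats(m)
for i in range(1,n):
    if s[i,4]>60: print(s[i],c[i].round(1),onz(p,c[i],53).round(1))
for n,a in (('tare',(357.8,249.3)),('unit',(387.4,254.9)),('print',(412.6,259.8)),('rock',(449.8,265.3))):print(n,onz(t,a,53).round(1))
# triangulation
def tri(w,a):
    c1,d1=ray(p,w);c2,d2=ray(t,a);k=np.linalg.lstsq(np.c_[d1,-d2],c2-c1,rcond=None)[0]
    return (c1+k[0]*d1).round(1),(c2+k[1]*d2).round(1)
cs=sorted([c[i] for i in range(1,n if isinstance(n,int) else len(s)) if s[i,4]>60],key=lambda q:q[0])
for w,a in zip(cs,[(357.8,249.3),(387.4,254.9),(412.6,259.8),(449.8,265.3)]):print(tri(w,a))
E
```

```text
[ 373  103   37   44 1398] [391.  124.7] [ 468.8 -214.8   53. ]
[ 168  116   61   20 1107] [198.2 125.1] [483.9 -16.9  53. ]
[253 118  17  19 243] [261.3 126.8] [477.1 -81.4  53. ]
[306 119  19  19 350] [315. 128.] [ 471.6 -136.6   53. ]
tare [483.5 -15.8  53. ]
unit [477.5 -80.1  53. ]
print [ 472.2 -134.5   53. ]
rock [ 468.  -214.2   53. ]
(array([483.7, -16. ,  50.5]), array([483.8, -16. ,  50.5]))
(array([476.9, -81. ,  50.8]), array([477.8, -80.3,  50.8]))
(array([ 471.3, -136.5,   50. ]), array([ 472.5, -135. ,   49.9]))
(array([ 468.4, -215.5,   49.5]), array([ 468.5, -215.1,   49.4]))
```

```bash
python3 -m pendant '[[[0.16,-0.255,-0.633],[-0.0113,-0.145,0],-1],[[0.16,-0.255,-0.633],[-0.0113,-0.145,0],-1],[[0.16,-0.255,-0.633],[-0.0113,-0.145,0],-1],[[0.16,-0.255,-0.633],[-0.0113,-0.145,0],-1],[[0.16,-0.255,-0.633],[-0.0113,-0.145,0],-1],[[0.16,-0.255,-0.633],[-0.0113,-0.145,0],-1],[[0.16,-0.255,-0.633],[-0.0113,-0.145,0],-1],[[0.16,-0.255,-0.633],[-0.0113,-0.145,0],-1],[[0.16,-0.255,-0.633],[-0.0113,-0.145,0],-1],[[0.16,-0.255,-0.633],[-0.0113,-0.145,0],-1]]'
python3 - <<'E'
from h import *
im=bot.capture('scene');cv2.imwrite('pics/s1.png',cv2.resize(im[150:270,100:340],None,fx=3,fy=3,interpolation=cv2.INTER_CUBIC))
E
```

```text
time: 2.65
tool_pos: [475.9, -216.9, 94.7]
tcp_rot: [3.141, -0.175, -0.077]
contact_force: [0.8, 0.5, 1.0]
grip_width: 0.7
finger_force: 0.0
```

View pics/s1.png

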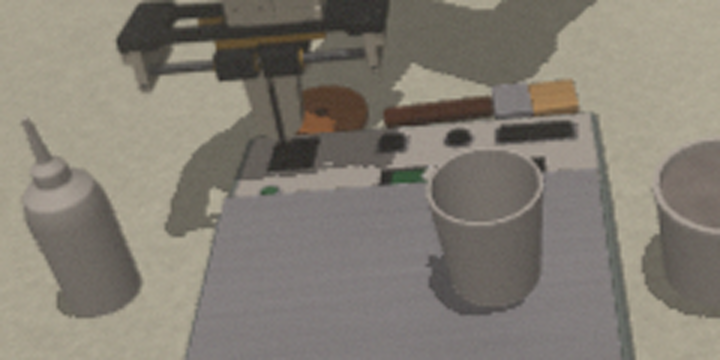

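The closed fingers hover just above the rocker's far half, at about (280,140) in the crop, clear of the bottle and cup. I'll descend along the panel normal.

```bash
python3 -m pendant '[[[0.0115,-0.001,-0.0657],[0,0,0],-1],[[0.0115,-0.001,-0.0657],[0,0,0],-1],[[0.0115,-0.001,-0.0657],[0,0,0],-1],[[0.0115,-0.001,-0.0657],[0,0,0],-1],[[0.0115,-0.001,-0.0657],[0,0,0],-1],[[0.0115,-0.001,-0.0657],[0,0,0],-1],[[0.0115,-0.001,-0.0657],[0,0,0],-1],[[0.0115,-0.001,-0.0657],[0,0,0],-1],[[0.0115,-0.001,-0.0657],[0,0,0],-1],[[0.01,0,-0.03],[0,0,0],-1]]'
python3 -m pendant '[[[0.003,0,-0.0165],[0,0,0],-1],[[0.003,0,-0.0165],[0,0,0],-1],[[0.003,0,-0.0165],[0,0,0],-1],[[0.003,0,-0.0165],[0,0,0],-1],[[0,0,0],[0,0,0],-1],[[0,0,0],[0,0,0],-1],[[0,0,0],[0,0,0],-1],[[0,0,0],[0,0,0],-1],[[0,0,0],[0,0,0],-1],[[0,0,0],[0,0,0],-1]]'
```

```text
time: 3.53
tool_pos: [479.8, -216.9, 77.3]
tcp_rot: [3.141, -0.175, -0.077]
contact_force: [0.3, 0.6, 2.8]
grip_width: 0.3
finger_force: 1.1
time: 4.37
tool_pos: [479.8, -216.9, 75.2]
tcp_rot: [3.141, -0.174, -0.077]
contact_force: [0.8, -0.0, 1.2]
grip_width: 0.2
finger_force: 0.7
```

```bash
python3 -m pendant '[[[0.003,0,-0.0165],[0,0,0],-1],[[0.003,0,-0.0165],[0,0,0],-1],[[0.003,0,-0.0165],[0,0,0],-1],[[0.003,0,-0.0165],[0,0,0],-1],[[0,0,0],[0,0,0],-1],[[0,0,0],[0,0,0],-1],[[0,0,0],[0,0,0],-1],[[0,0,0],[0,0,0],-1],[[0,0,0],[0,0,0],-1],[[0,0,0],[0,0,0],-1]]'
python3 -m pendant '[[[0.003,0,-0.0165],[0,0,0],-1],[[0.003,0,-0.0165],[0,0,0],-1],[[0,0,0],[0,0,0],-1],[[0,0,0],[0,0,0],-1],[[0,0,0],[0,0,0],-1],[[0,0,0],[0,0,0],-1],[[0,0,0],[0,0,0],-1],[[0,0,0],[0,0,0],-1],[[0,0,0],[0,0,0],-1],[[0,0,0],[0,0,0],-1]]'
```

```text
time: 5.2
tool_pos: [480.2, -216.8, 73.8]
tcp_rot: [3.141, -0.175, -0.077]
contact_force: [-2.0, -0.7, 7.5]
grip_width: 0.6
finger_force: 3.9
time: 6.03
tool_pos: [480.3, -216.8, 73.5]
tcp_rot: [3.141, -0.175, -0.077]
contact_force: [-4.5, 1.3, 16.2]
grip_width: 0.7
finger_force: 8.5
```

```bash
python3 -m pendant '[[[-0.04,0,0.25],[0,0,0],-1],[[-0.07,0,0.4],[0,0,0],-1],[[-0.2,0.25,0.4],[0,0,0],-1],[[-0.2,0.25,0.4],[0,0,0],-1],[[-0.2,0.25,0.4],[0,0,0],-1],[[-0.2,0.25,0.4],[0,0,0],-1],[[-0.2,0.25,0.4],[0,0,0],-1],[[-0.2,0.25,0.4],[0,0,0],-1],[[-0.2,0.25,0.4],[0,0,0],-1],[[-0.2,0.25,0.4],[0,0,0],-1]]'
python3 - <<'E'
from h import *
p=bot.camera_params('wrist');im=bot.capture('wrist');np.save('w2.npy',p,allow_pickle=True);cv2.imwrite('pics/w2.png',im)
E
```

```text
time: 6.87
tool_pos: [428.1, -156.0, 187.9]
tcp_rot: [-3.141, -0.173, -0.077]
contact_force: [-0.2, -0.3, 0.2]
grip_width: 0.4
finger_force: 0.0
```

View pics/w2.png

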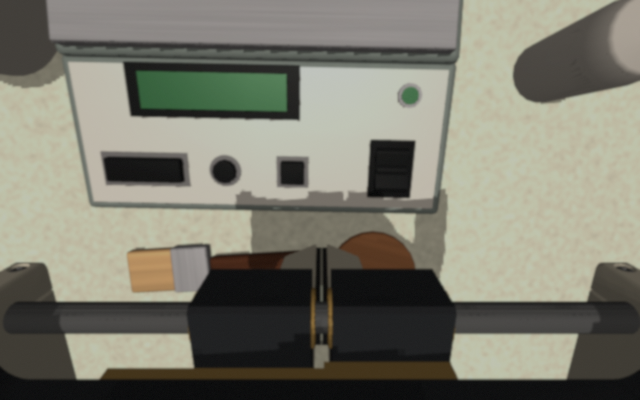

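The wrist view shows the rocker at (391,168), unit key (225,171), print key (292,172) and tare bar (144,169). The scale looks unmoved. I'll enlarge the rocker before and after the press and re-measure the points.

```bash
python3 - <<'E'
from h import *
p=np.load('w2.npy',allow_pickle=True).item()
a=cv2.imread('pics/w1.png')[95:155,360:420];b=cv2.imread('pics/w2.png')[130:205,355:430]
f=lambda q:cv2.resize(np.clip(q.astype(float)*3.,0,255).astype(np.uint8),(395,395),interpolation=cv2.INTER_CUBIC)
cv2.imwrite('pics/rk.png',np.hstack([f(a),f(b)]))
im=cv2.imread('pics/w2.png');g=im.max(2)
m=np.zeros_like(g);m[135:203,95:430]=(g[135:203,95:430]<60)*255
m=cv2.morphologyEx(m,cv2.MORPH_CLOSE,np.ones((3,3)))
n,l,s,c=cv2.connectedComponentsWithStats(m)
for i in range(1,n):
    if s[i,4]>60: print(s[i],c[i].round(1),onz(p,c[i],53).round(1),onz(p,c[i],56).round(1))
E
```

```text
[ 368  141   46   56 2320] [390.1 168.5] [ 468.1 -215.4   53. ] [ 468.3 -214.9   56. ]
[ 104  157   80   26 1887] [143.9 169.2] [482.9 -17.5  53. ] [483. -19.  56.]
[213 160  23  23 411] [224.2 171.2] [476.3 -81.8  53. ] [476.4 -82.7  56. ]
[281 161  23  24 524] [292.  172.3] [ 471.2 -136.3   53. ] [ 471.3 -136.6   56. ]
```

View pics/rk.png

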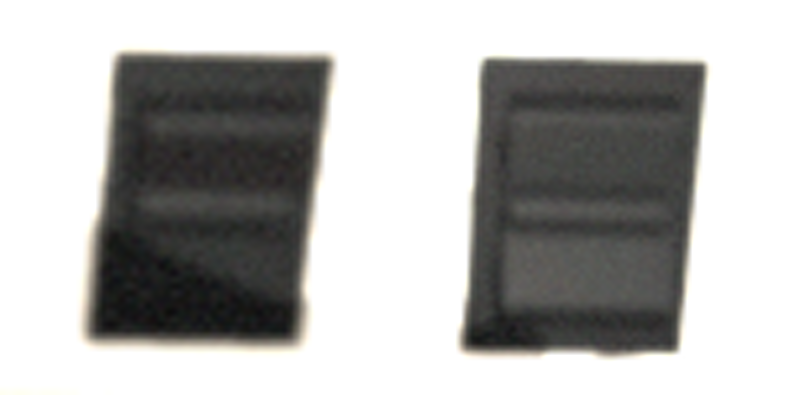

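The near paddle now catches the light and its front face shows, so the rocker has gone over. To be sure it went all the way, I'll press again 5 mm further from the hinge.

```bash
python3 -m pendant '[[[0.184,-0.203,-0.355],[0,0,0],-1],[[0.184,-0.203,-0.355],[0,0,0],-1],[[0.184,-0.203,-0.355],[0,0,0],-1],[[0.184,-0.203,-0.355],[0,0,0],-1],[[0.184,-0.203,-0.355],[0,0,0],-1],[[0.184,-0.203,-0.355],[0,0,0],-1],[[0.184,-0.203,-0.355],[0,0,0],-1],[[0.184,-0.203,-0.355],[0,0,0],-1],[[0.184,-0.203,-0.355],[0,0,0],-1],[[0.184,-0.203,-0.355],[0,0,0],-1]]'
python3 -m pendant '[[[0.006,0,-0.033],[0,0,0],-1],[[0.006,0,-0.033],[0,0,0],-1],[[0.006,0,-0.033],[0,0,0],-1],[[0.006,0,-0.033],[0,0,0],-1],[[0.006,0,-0.033],[0,0,0],-1],[[0.006,0,-0.033],[0,0,0],-1],[[0.006,0,-0.033],[0,0,0],-1],[[0,0,0],[0,0,0],-1],[[0,0,0],[0,0,0],-1],[[0,0,0],[0,0,0],-1]]'
```

```text
time: 7.75
tool_pos: [484.0, -217.8, 79.8]
tcp_rot: [-3.141, -0.173, -0.077]
contact_force: [-0.6, -0.4, 0.5]
grip_width: 0.6
finger_force: 0.0
time: 8.58
tool_pos: [485.6, -217.7, 74.7]
tcp_rot: [3.141, -0.175, -0.077]
contact_force: [-1.5, 0.9, 5.5]
grip_width: 0.6
finger_force: 2.5
```

```bash
python3 -m pendant '[[[0.003,0,-0.0165],[0,0,0],-1],[[0.001,0,-0.01],[0,0,0],-1],[[0,0,0],[0,0,0],-1],[[0,0,0],[0,0,0],-1],[[0,0,0],[0,0,0],-1],[[0,0,0],[0,0,0],-1],[[0,0,0],[0,0,0],-1],[[0,0,0],[0,0,0],-1],[[0,0,0],[0,0,0],-1],[[0,0,0],[0,0,0],-1]]'
python3 - <<'E'
from h import *
o=bot.get_obs();print(o['tool_pos'],o['contact_force'])
E
```

```text
time: 9.42
tool_pos: [485.7, -217.7, 74.4]
tcp_rot: [3.141, -0.175, -0.077]
contact_force: [-3.7, 2.1, 11.4]
grip_width: 0.5
finger_force: 6.0
[ 485.69410768 -217.72797231   74.44298167] [-3.65128637  2.09756144 11.39542802]
```

Both presses stopped at the same height above the panel, so the rocker is fully over. Now over to the unit key.

```bash
python3 -m pendant '[[[-0.08,0,0.5],[0,0,0],-1],[[0,0,0.5],[0,0,0],-1],[[-0.07,0.76,0],[0,0,0],-1],[[-0.07,0.76,0],[0,0,0],-1],[[-0.07,0.76,0],[0,0,0],-1],[[-0.07,0.76,0],[0,0,0],-1],[[-0.07,0.76,0],[0,0,0],-1],[[-0.07,0.76,0],[0,0,0],-1],[[0,0,-0.335],[0,0,0],-1],[[0,0,-0.335],[0,0,0],-1]]'
python3 - <<'E'
from h import *
im=bot.capture('scene');cv2.imwrite('pics/s2.png',cv2.resize(im[150:270,100:340],None,fx=3,fy=3,interpolation=cv2.INTER_CUBIC));o=bot.get_obs();print(o['tool_pos'],o['contact_force'])
E
```

```text
time: 10.25
tool_pos: [470.8, -79.7, 83.6]
tcp_rot: [3.141, -0.176, -0.075]
contact_force: [0.8, -0.4, -0.2]
grip_width: 0.4
finger_force: 0.0
[469.73484455 -79.8761235   81.64610886] [-0.68797544  0.2731096  -0.16695927]
```

View pics/s2.png

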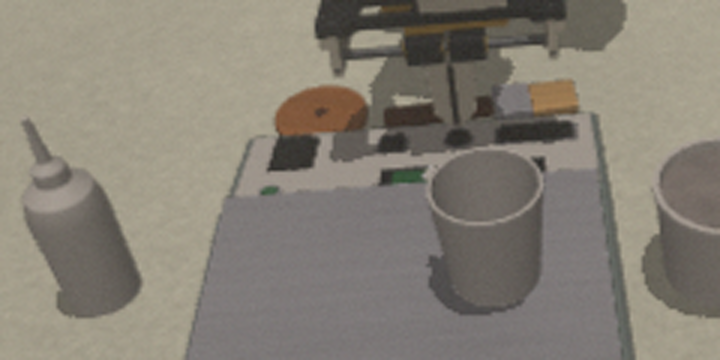

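The fingers stand right behind the unit key, at about (455,130) in the crop, with the rocker and print key clear. Pressing it now.

```bash
python3 -m pendant '[[[0.024,-0.006,-0.076],[0,0,0],-1],[[0.024,-0.006,-0.076],[0,0,0],-1],[[0.024,-0.006,-0.076],[0,0,0],-1],[[0.024,-0.006,-0.076],[0,0,0],-1],[[0.024,-0.006,-0.076],[0,0,0],-1],[[0.024,-0.006,-0.076],[0,0,0],-1],[[0,0,0],[0,0,0],-1],[[0,0,0],[0,0,0],-1],[[0,0,0],[0,0,0],-1],[[0,0,0],[0,0,0],-1]]'
```

```text
time: 11.13
tool_pos: [474.9, -82.1, 69.9]
tcp_rot: [3.141, -0.175, -0.077]
contact_force: [-1.7, -0.8, 1.9]
grip_width: 0.2
finger_force: 1.1
```

```bash
python3 -m pendant '[[[0.003,0,-0.0165],[0,0,0],-1],[[0.003,0,-0.0165],[0,0,0],-1],[[0.003,0,-0.0165],[0,0,0],-1],[[0,0,-0.0165],[0,0,0],-1],[[0,0,0],[0,0,0],-1],[[0,0,0],[0,0,0],-1],[[0,0,0],[0,0,0],-1],[[0,0,0],[0,0,0],-1],[[0,0,0],[0,0,0],-1],[[0,0,0],[0,0,0],-1]]'
```

```text
time: 11.97
tool_pos: [475.3, -82.1, 67.8]
tcp_rot: [3.141, -0.175, -0.077]
contact_force: [-1.7, -2.2, 2.4]
grip_width: 0.6
finger_force: 1.7
```

```bash
python3 -m pendant '[[[0.003,0,-0.0165],[0,0,0],-1],[[0.003,0,-0.0165],[0,0,0],-1],[[0,0,0],[0,0,0],-1],[[0,0,0],[0,0,0],-1],[[0,0,0],[0,0,0],-1],[[0,0,0],[0,0,0],-1],[[0,0,0],[0,0,0],-1],[[0,0,0],[0,0,0],-1],[[0,0,0],[0,0,0],-1],[[0,0,0],[0,0,0],-1]]'
```

```text
time: 12.8
tool_pos: [475.4, -82.1, 67.5]
tcp_rot: [3.141, -0.175, -0.077]
contact_force: [-5.0, -3.1, 11.7]
grip_width: 0.2
finger_force: 6.4
```

It is at the stop: 67.5 against the predicted 67.9, which also confirms the rocker height. Now I hold, then retract and move over the tare bar.

```bash
python3 -m pendant '[[[0,0,0],[0,0,0],-1],[[0,0,0],[0,0,0],-1],[[0,0,0],[0,0,0],-1],[[0,0,0],[0,0,0],-1],[[0,0,0],[0,0,0],-1],[[0,0,0],[0,0,0],-1],[[0,0,0],[0,0,0],-1],[[0,0,0],[0,0,0],-1],[[0,0,0],[0,0,0],-1],[[0,0,0],[0,0,0],-1]]'
python3 -m pendant '[[[0,0,0],[0,0,0],-1],[[0,0,0],[0,0,0],-1],[[0,0,0],[0,0,0],-1],[[0,0,0],[0,0,0],-1],[[0,0,0],[0,0,0],-1],[[-0.02,0,0.15],[0,0,0],-1],[[-0.05,0,0.3],[0,0,0],-1],[[-0.05,0,0.3],[0,0,0],-1],[[0,0,0],[0,0,0],-1],[[0,0,0],[0,0,0],-1]]'
```

```text
time: 13.63
tool_pos: [475.4, -82.1, 67.5]
tcp_rot: [3.141, -0.175, -0.077]
contact_force: [-5.4, -2.2, 12.0]
grip_width: 0.5
finger_force: 6.4
time: 14.47
tool_pos: [472.0, -81.9, 89.9]
tcp_rot: [3.141, -0.176, -0.077]
contact_force: [-0.3, -0.1, -0.1]
grip_width: 0.2
finger_force: 0.0
```

```bash
python3 -m pendant '[[[0.03,0.544,0],[0,0,0],-1],[[0.03,0.544,0],[0,0,0],-1],[[0.03,0.544,0],[0,0,0],-1],[[0.03,0.544,0],[0,0,0],-1],[[0.03,0,-0.167],[0,0,0],-1],[[0.03,0,-0.167],[0,0,0],-1],[[0.03,0,-0.167],[0,0,0],-1],[[0,0,0],[0,0,0],-1],[[0,0,0],[0,0,0],-1],[[0,0,0],[0,0,0],-1]]'
python3 -m pendant '[[[0.009,0,-0.05],[0,0,0],-1],[[0.009,0,-0.05],[0,0,0],-1],[[0.009,0,-0.05],[0,0,0],-1],[[0.009,0,-0.05],[0,0,0],-1],[[0.004,0,-0.025],[0,0,0],-1],[[0,0,0],[0,0,0],-1],[[0,0,0],[0,0,0],-1],[[0,0,0],[0,0,0],-1],[[0,0,0],[0,0,0],-1],[[0,0,0],[0,0,0],-1]]'
```

```text
time: 15.3
tool_pos: [478.1, -17.3, 74.0]
tcp_rot: [3.141, -0.174, -0.078]
contact_force: [-0.6, -0.6, -0.1]
grip_width: 0.6
finger_force: 0.0
time: 16.13
tool_pos: [479.5, -16.8, 67.7]
tcp_rot: [3.141, -0.175, -0.077]
contact_force: [-2.2, -3.4, 3.8]
grip_width: 0.6
finger_force: 1.9
```

```bash
python3 -m pendant '[[[0.003,0,-0.0165],[0,0,0],-1],[[0.003,0,-0.0165],[0,0,0],-1],[[0,0,0],[0,0,0],-1],[[0,0,0],[0,0,0],-1],[[0,0,0],[0,0,0],-1],[[0,0,0],[0,0,0],-1],[[0,0,0],[0,0,0],-1],[[0,0,0],[0,0,0],-1],[[0,0,0],[0,0,0],-1],[[0,0,0],[0,0,0],-1]]'
```

```text
time: 16.97
tool_pos: [479.6, -16.8, 67.1]
tcp_rot: [3.141, -0.175, -0.077]
contact_force: [-4.0, -3.6, 11.9]
grip_width: 0.5
finger_force: 5.9
```

The bar has hit its stop at 12 N. I'll retract and check the scene.

```bash
python3 -m pendant '[[[0,0,0],[0,0,0],-1],[[0,0,0],[0,0,0],-1],[[-0.02,0,0.15],[0,0,0],-1],[[-0.05,0,0.3],[0,0,0],-1],[[-0.1,0,0.6],[0,0,0],-1],[[-0.3,0,0.7],[0,0,0],-1],[[-0.4,-0.4,0.7],[0,0,0],-1],[[-0.4,-0.4,0.7],[0,0,0],-1],[[-0.3,-0.4,0.5],[0,0,0],-1],[[0,0,0],[0,0,0],-1]]'
python3 - <<'E'
from h import *
p=bot.camera_params('wrist');im=bot.capture('wrist');cv2.imwrite('pics/w3.png',im)
g=im.max(2)
m=((g<60)*255).astype(np.uint8);m[240:]=0
n,l,s,c=cv2.connectedComponentsWithStats(cv2.morphologyEx(m,cv2.MORPH_CLOSE,np.ones((3,3))))
for i in range(1,n):
    if 100<s[i,4]<5000: print(s[i],c[i].round(1),onz(p,c[i],53).round(1))
E
```

```text
time: 17.8
tool_pos: [432.4, -53.8, 178.8]
tcp_rot: [3.14, -0.179, -0.078]
contact_force: [0.7, -0.2, -0.6]
grip_width: 0.4
finger_force: 0.0
[ 199   34  406   12 1480] [401.4  39.3] [ 568.9 -125.4   53. ]
[ 259   55  180   59 3490] [348.6  82.8] [540.7 -84.   53. ]
[ 495  136   55   58 2516] [521.4 164.6] [ 468.6 -214.3   53. ]
[ 229  153   79   27 1966] [268.2 165.9] [483.1 -17.2  53. ]
[340 156  23  24 419] [350.9 167.7] [476.7 -81.4  53. ]
[408 157  26  25 591] [420.4 169. ] [ 471.4 -135.5   53. ]
```

View pics/w3.png

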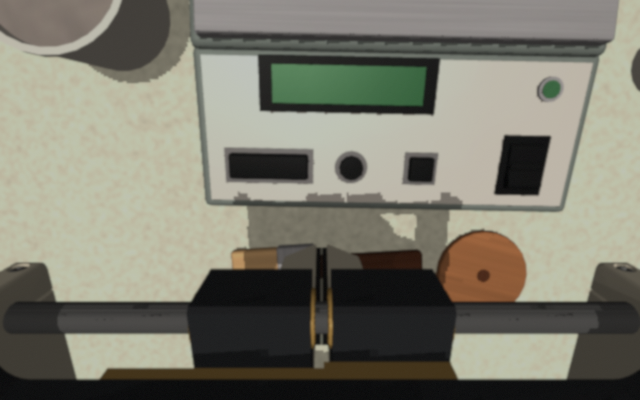

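The wrist view shows the tare bar (268,166), unit key (351,168), print key (420,169) and rocker (521,165). Measured again, they match the first readings to within about 1 mm, so the scale hasn't moved, and the arm is clear.

```bash
python3 -c "
from plant import bot
print(bot.close_job())"
```

```text
the job is handed in; nothing more can be done
None
```

I handed the job in at about 18 s: the rocker, the unit key (held over 1 s) and the tare bar were each pressed to the stop in that order (16 N at most), the print key and pan were not touched, and the scale did not shift. The display stays blank, so this rests on stop heights and forces.

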